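Pack and bolt the assay transport case

ROBOT

A 6-joint arm with a two-finger parallel gripper is mounted at the origin on the work surface. World frame = base frame: x ahead of the robot, y to its left, z up, the work surface at z = 0. Lengths are in m, angles in rad, forces in N, time in s.
With the tool pointing down it reaches from about 0.35 to 0.975 m from the base axis. Payload 4.9 kg.
Tool frame: the origin (TCP) lies on the centre line of the jaws, within the pads' length; the fingertips stand 14 mm ahead of it and the grasp point (between the pads) lies 5 mm behind it; x points along the fingers, y is the direction in which the jaws open and shut, and the axes are right-handed (so a half turn about x gives the same grasp; the last joint's range is limited). The gripper opens to 85 mm and grips with 20 to 120 N. Pads are 22 mm wide; open, the fingers measure 114 mm over their backs; the gripper's body (76 mm by 85 mm) begins 54 mm behind the grasp point. The pads swing forward as they close: fully open they stand 13 mm farther back than shut.
Start: joints at [-1.283, 0.053, 1.613, -0, 1.476, -0.119], TCP at [0.247, -0.574, 0.245] pointing down, gripper open.
Joint ranges: [-3.01, 3.01], [-1.01, 2.22], [0.06, 2.58], [-1.02, 4.17], [0.09, 2.62], [-3.14, 3.14]. Speed limits (rad/s): [2.57, 2.57, 3.14, 3.14, 3.14, 3.14].

INTERFACE

Orientations are given as a unit quaternion [w, x, y, z].
In Python, from workcell import robot gives the robot as it stands. The module is installed in compiled form; this text tells all that it offers.
- The arm moves only by the tool apply_moves, never from a script. Its argument "moves" is a list of rows, each a list of 7 numbers: the shift along the world's x, y, z in mm, then the turn, a rotation vector about the world's x, y, z in degrees, then the closure, from 0 (fully open) to 1 (shut). In form: [[dx, dy, dz, wx, wy, wz, jaw], ...]. A call has 1 to 10 rows; each row shifts and turns the commanded pose from where the row before left it; what a row does not reach is not made up. A row lasts 1/8 s, in which the tool goes at most 62.5 mm and 10.7 degrees, less where a joint would pass 70% of its speed; a pose out of reach is approached as far as the arm can. A call with a gripper value outside its range is refused whole. The fingers move at their own pace and stop on an object; "newtons" is the grip in N (left out, the last holds). Time passes only in rows, so rows that do not move let the fingers close. It gives the time, the measured TCP pose, the force and the opening at its end, in the units of the state.
- robot.get_state(): the state, without advancing time (a new reading comes with each control period).
- robot.capture(name): name is "scene" or "side" or "wrist"; returns (picture, depth): 480x640x3 uint8, red, green, blue; 480x640 float32, m along the optical axis (not along the pixel's ray), 0 where there is no reading.
- robot.camera_info(name): a dict with "intrinsics" (3x3 intrinsics, pixels), "dist" ([k1, k2, p1, p2, k3] as OpenCV has them; the pictures are not rectified), "R" (3x3) and "t" (3): a world point X has camera coordinates R X + t; the wrist camera has in their place "mount" (4x4, takes a point from camera to tool coordinates, whose origin is the TCP and whose axes are the tool frame's). Camera axes: x right, y down, z forward; pixel columns grow to the right and rows downward; lengths in m; the calibration is good to about 2 mm. A picture is of the moment at which its call begins: read the wrist's pose just before it. camera_info takes no time and is no camera call.
- robot.close_job(): hands the job in, once; it reports no verdict.
The state is a dict: "t": time; "joint_positions": joint angles; "joint_velocities": joint speeds; "joint_torque": joint torques, N m; "eef_pos": TCP position; "tcp_rot": TCP orientation; "wrist_force": force on the tool from outside, world axes, zero at the start; "torque": the same for the moment, N m; "width": finger opening in m.
Only numpy, scipy, OpenCV 4.12 (cv2) and the standard library are available. Lean on these libraries where they do the work, as an engineer would, in place of code of your own. Each camera call takes 0.05 s, during which the arm holds its last target. There are 200 camera calls.

TASK

Pack every loose blue cartridge and amber jar that stands on the bench upright into the open transport case, whichever there are. Then fold the clear cover fully shut, and only then screw all four of its captive knobs clockwise to their end stops. Leave the other things on the bench where they are, the full stock tray included.

Things in the scene. Friction and masses are not known exactly. Their poses are not given: they have to be found in the camera images.
- case: light grey transport case, fixed, open on top. Origin: centre of its underside, on the bench. Inside 150 mm (its x) by 130 mm (its y), floor 6 mm and rim 90 mm above the bench, walls 6 mm. Screw bosses stand outside its x ends; the cover is hinged on its +y wall. All goods fit upright: e.g. cartridges along x, in a row along y, in one half, jars in the other.
- cover (a joint): angle of the clear cover, rad: 0 shut flat on the rim; starts open at about 2.1, leaning back beyond the case's +y side (limit 2.25). 228 mm (case x) by 144 mm (from the hinge) by 8 mm thick, grey frame, 0.42 kg. The stiff hinge (0.45 N m) holds it at any angle; it can be pushed shut by its outer face, free for 150 mm between the knobs.
- cover_hinge (a point): middle of the hinge line (73 mm to the +y side of the case's origin and 90.5 mm above the bench); the hinge axis runs along the case's x. The cover's underside lies in the plane through this line.
- cover_edge (a point): middle of the cover's free edge, on its outer (upper when shut) face, 144 mm from the hinge line.
- knob1 (a joint): turn of the captive bolt knob at the cover's -x end, by the free edge, rad. Grows clockwise seen from above (cover shut) to its hard end stop at 2.2 (tight); starts loose, 0.1 to 0.9; stays where left; takes 0.05 N m. With the cover shut, the wing's direction is the case's yaw minus this angle.
- knob1_grip (a point): point on that knob's axis, 28 mm above the cover's outer face, where its wing is gripped. Black wing 36 mm long, 14 mm thick, its top 38 mm and its foot 8 mm above the cover; below it a round disc of 36 mm diameter. The point's x axis runs along the wing. With the cover shut this point is 127 mm above the bench.
- knob2 (a joint): turn of the captive bolt knob at the cover's +x end, by the free edge, rad. Grows clockwise seen from above (cover shut) to its hard end stop at 2.2 (tight); starts loose, 0.1 to 0.9; stays where left; takes 0.05 N m. With the cover shut, the wing's direction is the case's yaw minus this angle.
- knob2_grip (a point): point on that knob's axis, 28 mm above the cover's outer face, where its wing is gripped. Black wing 36 mm long, 14 mm thick, its top 38 mm and its foot 8 mm above the cover; below it a round disc of 36 mm diameter. The point's x axis runs along the wing. With the cover shut this point is 127 mm above the bench.
- knob3 (a joint): turn of the captive bolt knob at the cover's -x end, by the hinge, rad. Grows clockwise seen from above (cover shut) to its hard end stop at 2.2 (tight); starts loose, 0.1 to 0.9; stays where left; takes 0.05 N m. With the cover shut, the wing's direction is the case's yaw minus this angle.
- knob3_grip (a point): point on that knob's axis, 28 mm above the cover's outer face, where its wing is gripped. Black wing 36 mm long, 14 mm thick, its top 38 mm and its foot 8 mm above the cover; below it a round disc of 36 mm diameter. The point's x axis runs along the wing. With the cover shut this point is 127 mm above the bench.
- knob4 (a joint): turn of the captive bolt knob at the cover's +x end, by the hinge, rad. Grows clockwise seen from above (cover shut) to its hard end stop at 2.2 (tight); starts loose, 0.1 to 0.9; stays where left; takes 0.05 N m. With the cover shut, the wing's direction is the case's yaw minus this angle.
- knob4_grip (a point): point on that knob's axis, 28 mm above the cover's outer face, where its wing is gripped. Black wing 36 mm long, 14 mm thick, its top 38 mm and its foot 8 mm above the cover; below it a round disc of 36 mm diameter. The point's x axis runs along the wing. With the cover shut this point is 127 mm above the bench.
- cartridge1_mid (a point): blue plastic assay cartridge, may be absent, stands upright on the bench: body 62 mm (its x) by 40 mm (its y) by 50 mm high, with a grip block in the middle of its top, 14 mm (x) by 26 mm (y), from 50 to 80 mm above its underside. This point is on its axis, 40 mm above its underside. 0.1 to 0.2 kg.
- cartridge2_mid (a point): blue plastic assay cartridge, may be absent, stands upright on the bench: body 62 mm (its x) by 40 mm (its y) by 50 mm high, with a grip block in the middle of its top, 14 mm (x) by 26 mm (y), from 50 to 80 mm above its underside. This point is on its axis, 40 mm above its underside. 0.1 to 0.2 kg.
- cartridge3_mid (a point): blue plastic assay cartridge, may be absent, stands upright on the bench: body 62 mm (its x) by 40 mm (its y) by 50 mm high, with a grip block in the middle of its top, 14 mm (x) by 26 mm (y), from 50 to 80 mm above its underside. This point is on its axis, 40 mm above its underside. 0.1 to 0.2 kg.
- jar1_mid (a point): squat amber reagent jar with a paper label and a tall white cap, may be absent, stands upright on the bench: body 58 mm across and 44 mm high, cap 26 mm across, from 44 to 74 mm above its underside. This point is on its axis, 37 mm above its underside. 0.1 to 0.22 kg.
- jar2_mid (a point): squat amber reagent jar with a paper label and a tall white cap, may be absent, stands upright on the bench: body 58 mm across and 44 mm high, cap 26 mm across, from 44 to 74 mm above its underside. This point is on its axis, 37 mm above its underside. 0.1 to 0.22 kg.
- mouse: black computer mouse, a bystander to be left where it is; origin at the centre of its underside
- notepad: block of white paper notes, 76 mm square, 22 mm high, a bystander to be left where it is; origin at the centre of its underside
- stapler: grey stapler, a bystander to be left where it is; origin at the centre of its underside
- sanitiser: clear bottle, 100 mm high, a bystander to be left where it is; origin at the centre of its underside
- tape: roll of clear tape, a bystander to be left where it is; origin at the centre of its underside
- scanner: hand-held barcode scanner, a bystander to be left where it is; origin at the centre of its underside
Things that resemble listed ones, but are neither listed nor needed, are in the scene too. Leave any red look-alike of the part that bears jar1_mid alone.

How it is judged:
By the outcome, as a careful person would: the job done as asked, in the order asked, and still so for the second after the job is handed in, with the robot touching nothing.
Of cartridge1, cartridge2, cartridge3, jar1, jar2 only 3 to 5 are there at a start; the rules pass over those that are not, and their reading is None.
At some moment in a run one of cartridge1, cartridge2, cartridge3, jar1, jar2 may be knocked a few centimetres aside while the robot is not near it.
It also fails if it takes over 210 s, if anything falls off the work surface, if the arm or the gripper's body presses on something with over 40 N, if the wrist force passes 120 N, or if a joint passes its speed limit or range.

## Working session

There is one attempt and no reset: what is moved stays moved. The work goes in short steps, Python scripts to look and compute and a tool call to move; the robot and the scene stay as the last step left them, time stands still between calls to the robot, and variables do not carry over. Pictures are saved under pics/ and viewed, on a budget of 14 in all, crops included, one or two more only if the job needs it, and the job is handed in when it is done.

Besides the shell and the picture viewer there is one more tool, called after "Request:" in YAML: its name, and indented under it one key for each argument. apply_moves: Moves the arm, as the interface text tells. Its arguments: {"type":"object","properties":{"moves":{"type":"array"},"newtons":{"type":"number"}},"required":["moves"]}

```bash
mkdir -p pics; cat > h.py <<'E'
import numpy as np, cv2
from workcell import robot
from scipy.spatial.transform import Rotation as Ro
def cam(name):
    s=robot.get_state(); i=robot.camera_info(name)
    K=np.array(i["intrinsics"],float); d=np.array(i["dist"],float)
    if name=="wrist":
        q=s["tcp_rot"]; M=np.eye(4); M[:3,:3]=Ro.from_quat([q[1],q[2],q[3],q[0]]).as_matrix(); M[:3,3]=s["eef_pos"]
        W=M@np.array(i["mount"])
    else:
        W=np.eye(4); R=np.array(i["R"]); W[:3,:3]=R.T; W[:3,3]=-R.T@np.array(i["t"])
    return K,d,W
def shot(name):
    c=cam(name); im,dp=robot.capture(name); return im,dp,c
def ray(c,uv):
    K,d,W=c; p=cv2.undistortPoints(np.array(uv,float).reshape(-1,1,2),K,d).reshape(-1,2)
    return W[:3,3],(W[:3,:3]@np.c_[p,np.ones(len(p))].T).T
def onz(c,uv,z):
    o,r=ray(c,uv); return o+r*((z-o[2])/r[:,2])[:,None]
def dpt(c,dp):
    v,u=np.mgrid[:480,:640]; o,r=ray(c,np.c_[u.ravel(),v.ravel()])
    return (o+r*dp.reshape(-1,1)).reshape(480,640,3)
def save(n,im): cv2.imwrite("pics/"+n,cv2.cvtColor(im,cv2.COLOR_RGB2BGR))
E
python3 - <<'E'
from h import *
s=robot.get_state(); print({k:np.round(v,3) for k,v in s.items()})
for n in("scene","side"):
    im,dp,c=shot(n); save(n+"0.png",im); np.savez(n+"0.npz",im=im,dp=dp,W=c[2]); print(n,c[2].round(3),(dp>0).mean())
print(robot.camera_info("wrist"))
E
```

```text
{'t': np.float64(0.0), 'joint_positions': array([-1.283,  0.053,  1.614,  0.   ,  1.476, -0.119]), 'joint_velocities': array([-0.   , -0.   , -0.002,  0.001,  0.   ,  0.001]), 'joint_torque': array([ 2.0000e-03, -3.9368e+01, -3.7018e+01, -0.0000e+00,  7.0000e-03,
        0.0000e+00]), 'eef_pos': array([ 0.247, -0.573,  0.244]), 'tcp_rot': array([-0.142, -0.692, -0.144,  0.693]), 'wrist_force': array([ 0.561,  0.451, -0.072]), 'torque': array([-0.004, -0.017,  0.008]), 'width': np.float64(0.085)}
scene [[-0.777  0.544 -0.316  0.816]
 [ 0.629  0.666 -0.4    0.282]
 [-0.008 -0.509 -0.86   0.944]
 [ 0.     0.     0.     1.   ]] 0.9961002604166667
side [[ 0.993 -0.083  0.082  0.421]
 [-0.117 -0.694  0.71  -1.148]
 [-0.002 -0.715 -0.699  1.123]
 [ 0.     0.     0.     1.   ]] 0.9958138020833334
{'intrinsics': array([[406.70217045,   0.        , 312.89585507],
       [  0.        , 406.70217045, 240.98292682],
       [  0.        ,   0.        ,   1.        ]]), 'dist': array([-0.03063667,  0.        ,  0.        ,  0.        ,  0.        ]), 'mount': array([[-7.03657254e-04, -2.63304927e-01,  9.64712403e-01,
        -1.27985434e-01],
       [ 9.99999649e-01,  2.53629257e-04,  7.98620228e-04,
        -8.99007591e-05],
       [-4.54959931e-04,  9.64712626e-01,  2.63304656e-01,
        -6.73961456e-02],
       [ 0.00000000e+00,  0.00000000e+00,  0.00000000e+00,
         1.00000000e+00]])}
```

View pics/scene0.png

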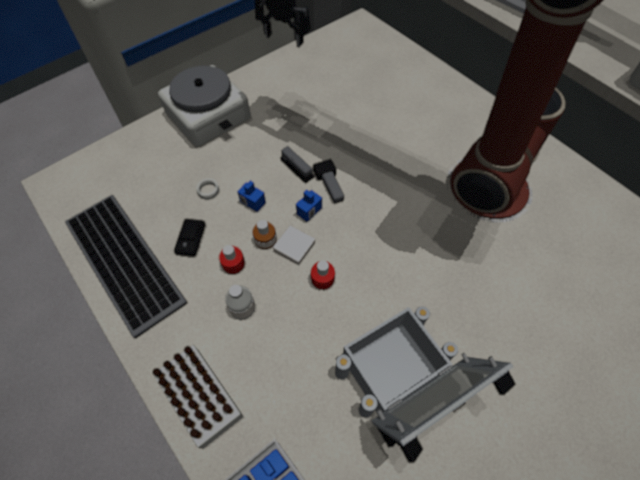

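View pics/side0.png

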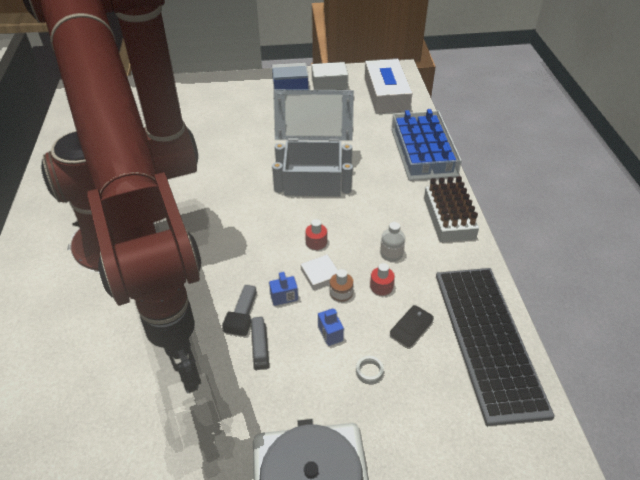

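The views show two loose blue cartridges, at scene (252,196) and (309,205), and one amber jar at (264,234). The red look-alikes are at (232,259) and (322,274), and a grey bottle stands at (239,300). The open case is around (400,360), with its cover leaning away. Next I measure these from both views.

```bash
python3 - <<'E'
from h import *
C={}
for n in("scene","side"):
    z=np.load(n+"0.npz"); im,dp=z["im"],z["dp"]; c=cam(n); P=dpt(c,dp); C[n]=(im,P,c)
    hsv=cv2.cvtColor(im,cv2.COLOR_RGB2HSV)
    for lab,lo,hi in(("blue",(105,130,50),(130,255,255)),("orange",(5,90,60),(22,255,255))):
        m=cv2.inRange(hsv,lo,hi); k,L,st,ce=cv2.connectedComponentsWithStats(m)
        for j in range(1,k):
            if st[j,4]<12: continue
            Q=P[L==j]; 
            if not(0.15<np.median(Q[:,0])<1.1 and abs(np.median(Q[:,1]))<.8 and np.median(Q[:,2])<.2 and np.median(Q[:,2])>.0):continue
            t=Q[Q[:,2]>Q[:,2].max()-.012]
            r=""
            if lab=="blue":
                b=Q[(abs(Q[:,2]-.05)<.005)]
                r=cv2.minAreaRect((b[:,:2]*1000).astype(np.float32)) if len(b)>4 else ""
            print(n,lab,ce[j].round(),st[j,4],"med",np.median(Q,0).round(3),"zmax",Q[:,2].max().round(3),"top",t.mean(0).round(3),r)
    # rim
    R=(abs(P[...,2]-.09)<.006)
    m=R.astype(np.uint8); k,L,st,ce=cv2.connectedComponentsWithStats(m)
    for j in range(1,k):
        if st[j,4]>80:
            Q=P[L==j]; print(n,"rim",ce[j].round(),st[j,4],Q.mean(0).round(3),cv2.minAreaRect((Q[:,:2]*1000).astype(np.float32)))
E
```

```text
scene blue [252. 196.] 423 med [ 0.534 -0.348  0.051] zmax 0.944 top [0.816 0.282 0.944] ((531.1942138671875, -357.99835205078125), (36.86199188232422, 59.217689514160156), 16.598024368286133)
scene blue [309. 204.] 403 med [ 0.438 -0.233  0.051] zmax 0.944 top [0.816 0.282 0.944] ((433.2399597167969, -240.7626953125), (60.103187561035156, 36.17319869995117), 9.139944076538086)
scene blue [269. 467.] 680 med [0.86  0.186 0.056] zmax 0.944 top [0.816 0.282 0.944] ((863.7907104492188, 186.30169677734375), (39.27834701538086, 60.257415771484375), 89.1917724609375)
scene blue [290. 477.] 76 med [0.84  0.221 0.056] zmax 0.944 top [0.816 0.282 0.944] ((839.1796264648438, 221.10975646972656), (11.727730751037598, 21.977319717407227), 51.173561096191406)
scene blue [245. 478.] 32 med [0.907 0.171 0.055] zmax 0.058 top [0.907 0.171 0.055] ((906.19873046875, 171.6881866455078), (5.163992881774902, 12.379634857177734), 51.44901657104492)
scene orange [264. 234.] 244 med [ 0.578 -0.235  0.045] zmax 0.057 top [ 0.573 -0.237  0.047] 
scene orange [422. 312.] 24 med [0.444 0.155 0.092] zmax 0.944 t
[... 2241 characters left out ...]
284 [0.882 0.989 0.09 ] ((883.3696899414062, 988.10791015625), (32.2524299621582, 369.37060546875), 85.36328125)
side rim [212.  41.] 271 [0.257 0.902 0.09 ] ((261.8355712890625, 902.2637939453125), (34.98170471191406, 331.704345703125), 89.13555145263672)
side rim [309. 152.] 788 [0.54  0.203 0.09 ] ((548.9773559570312, 189.1998291015625), (169.47808837890625, 228.1478271484375), 82.70413970947266)
side rim [352. 440.] 514 [ 0.531 -0.657  0.088] ((537.2408447265625, -668.72412109375), (46.27707290649414, 116.30558776855469), 24.78605079650879)
side rim [263. 447.] 549 [ 0.371 -0.652  0.089] ((368.1851501464844, -654.6397705078125), (102.36587524414062, 46.94986343383789), 57.11591339111328)
```

```bash
cat >> h.py <<'E'
def go(x,y,z,jaw,keep=None):
    """jaw: wanted world direction (deg) of tool y; prints shift mm and rotvec deg to reach it, tool straight down"""
    s=robot.get_state(); q=s["tcp_rot"]; R=Ro.from_quat([q[1],q[2],q[3],q[0]])
    a=np.radians(jaw); X=np.array([0,0,-1]); Y=np.array([np.cos(a),np.sin(a),0]); Z=np.cross(X,Y)
    w=np.degrees((Ro.from_matrix(np.c_[X,Y,Z])*R.inv()).as_rotvec())
    print("from",np.round(s["eef_pos"],4),"d",((np.array([x,y,z])-s["eef_pos"])*1000).round(1),"rot",w.round(1),"j6",s["joint_positions"][5].round(2),"t",round(s["t"],2))
E
python3 - <<'E'
from h import *
s=robot.get_state(); q=s["tcp_rot"]; R=Ro.from_quat([q[1],q[2],q[3],q[0]]).as_matrix(); print(R.round(3)); print(np.degrees(np.arctan2(R[1,1],R[0,1])))
for a in(-96,84,18,9,-8,108,-72): go(.5,-.29,.3,a)
E
```

```text
[[-0.001  0.396 -0.918]
 [ 0.002 -0.918 -0.396]
 [-1.    -0.002 -0.   ]]
-66.69193333756392
from [ 0.2471 -0.5735  0.2442] d [252.9 283.5  55.8] rot [ -0.1  -0.  -29.3] j6 -0.12 t 0.1
from [ 0.2471 -0.5735  0.2442] d [252.9 283.5  55.8] rot [ 0.000e+00 -1.000e-01  1.507e+02] j6 -0.12 t 0.1
from [ 0.2471 -0.5735  0.2442] d [252.9 283.5  55.8] rot [-0.1 -0.1 84.7] j6 -0.12 t 0.1
from [ 0.2471 -0.5735  0.2442] d [252.9 283.5  55.8] rot [-0.1 -0.1 75.7] j6 -0.12 t 0.1
from [ 0.2471 -0.5735  0.2442] d [252.9 283.5  55.8] rot [-0.1 -0.1 58.7] j6 -0.12 t 0.1
from [ 0.2471 -0.5735  0.2442] d [252.9 283.5  55.8] rot [  0.   -0.2 174.7] j6 -0.12 t 0.1
from [ 0.2471 -0.5735  0.2442] d [252.9 283.5  55.8] rot [-0.1 -0.  -5.3] j6 -0.12 t 0.1
```

Request:
apply_moves:
  moves:
    - [36,40,8,0,0,0,0]
    - [36,40,8,0,0,0,0]
    - [36,40,8,0,0,0,0]
    - [36,41,8,0,0,0,0]
    - [36,41,8,0,0,0,0]
    - [36,41,8,0,0,0,0]
    - [36,41,8,0,0,0,0]
    - [0,0,0,0,0,0,0]
    - [0,0,0,0,0,0,0]
  newtons: 40

```text
t: 1.23
eef_pos: [0.499, -0.2899, 0.3007]
tcp_rot: [-0.143, -0.692, -0.143, 0.693]
wrist_force: [-0.3, 0.1, -0.4]
width: 0.0852
```

```bash
cat >> h.py <<'E'
def blobs(im,lo,hi,amin):
    hsv=cv2.cvtColor(im,cv2.COLOR_RGB2HSV); m=cv2.inRange(hsv,lo,hi); k,L,st,ce=cv2.connectedComponentsWithStats(m)
    return [(ce[j],L==j) for j in range(1,k) if st[j,4]>amin]
def look(tag):
    im,dp,c=shot("wrist"); save(tag+".png",im); P=dpt(c,dp)
    for ce,m in blobs(im,(105,120,40),(130,255,255),300):
        Q=P[m]; t=Q[(Q[:,2]>.07)&(Q[:,2]<.09)]; b=Q[(abs(Q[:,2]-.05)<.004)]
        if len(t)>20: print("cart px",ce.round(),"top z",np.median(t[:,2]).round(4),cv2.minAreaRect((t[:,:2]*1000).astype(np.float32)),"body",cv2.minAreaRect((b[:,:2]*1000).astype(np.float32)) if len(b)>9 else "", "bz",np.median(b[:,2]).round(4))
    for ce,m in blobs(im,(5,100,50),(22,255,255),300):
        u,v=ce; Q=P[m]; yy,xx=np.mgrid[:480,:640]
        hsv=cv2.cvtColor(im,cv2.COLOR_RGB2HSV)
        w=(hsv[...,1]<70)&(abs(P[...,2]-.074)<.005)&((xx-u)**2+(yy-v)**2<80**2)
        T=P[w]; print("amber px",ce.round(),Q.mean(0).round(3), "cap",len(T),T.mean(0).round(4) if len(T) else "",cv2.minEnclosingCircle((T[:,:2]*1000).astype(np.float32)) if len(T) else "")
    return im,P,c
E
python3 - <<'E'
from h import *
look("w1")
E
```

```text
cart px [395. 202.] top z 0.0794 ((530.0770874023438, -361.4911804199219), (25.315677642822266, 14.135568618774414), 16.679813385009766) body ((530.0137939453125, -360.8689270019531), (39.06513977050781, 61.4344596862793), 16.687789916992188) bz 0.0494
cart px [243. 247.] top z 0.079 ((432.21429443359375, -244.65835571289062), (14.095947265625, 24.9444580078125), 9.723010063171387) body ((431.9668273925781, -244.75936889648438), (61.08706283569336, 38.867393493652344), 9.370726585388184) bz 0.0491
amber px [301. 112.] [ 0.571 -0.247  0.045] cap 742 [ 0.5707 -0.2465  0.0733] ((570.827392578125, -246.6401824951172), 12.790474891662598)
```

View pics/w1.png

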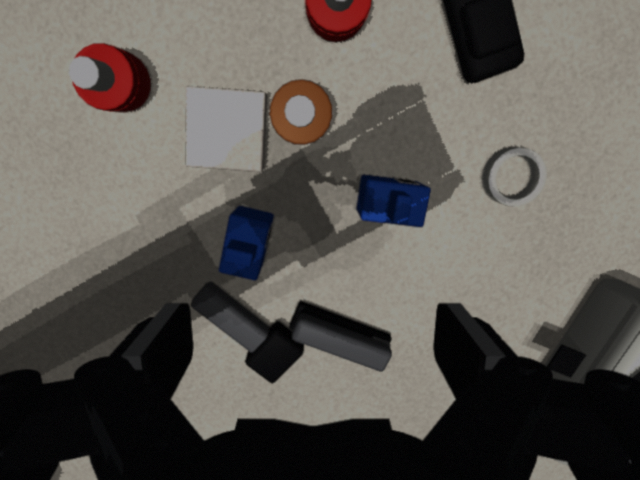

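Two distant views and the wrist view agree to within 3 mm. Cartridge tops measure 79 mm, bodies 49 mm and the cap 73 mm, all as the text says. The wrist image shows the cartridges at (243,247) and (395,202), and the amber jar at (301,112) with an orange-brown body. The red look-alikes are at (110,78) and (338,10). I take the cartridge at (432,-245) first.

Request:
apply_moves:
  moves:
    - [-8,5.6,-18,0,0,9.5,0.4]
    - [-8,5.6,-18,0,0,9.5,0.4]
    - [-8,5.6,-18,0,0,9.5,0.4]
    - [-8,5.6,-18,0,0,9.5,0.4]
    - [-8,5.6,-18,0,0,9.5,0.4]
    - [-9,5.6,-18,0,0,9.5,0.4]
    - [-9,5.6,-18,0,0,9.5,0.4]
    - [-9,6,-18,0,0,9.5,0.4]
    - [0,0,0,0,0,0,0.4]
    - [0,0,0,0,0,0,0.4]

```text
t: 2.52
eef_pos: [0.4323, -0.2458, 0.158]
tcp_rot: [0.538, 0.459, 0.538, -0.459]
wrist_force: [0.2, -0.3, 0.2]
width: 0.0512
```

```bash
python3 - <<'E'
from h import *
look("w2"); go(.432,-.2447,.068,9.5)
E
```

```text
cart px [310. 237.] top z 0.0791 ((431.37750244140625, -243.68991088867188), (14.009378433227539, 25.3796443939209), 9.120139122009277) body ((431.5836486816406, -243.89674377441406), (61.18573760986328, 39.95711135864258), 9.136704444885254) bz 0.0492
amber px [517. 268.] [ 0.563 -0.242  0.044] cap 1601 [ 0.5692 -0.2457  0.0731] ((570.7078247070312, -246.71347045898438), 13.685933113098145)
from [ 0.4327 -0.2459  0.1584] d [ -0.7   1.2 -90.4] rot [0.1 0.1 0.4] j6 -0.83 t 2.58
```

Request:
apply_moves:
  moves:
    - [-1,2,-30,0,0,0,0.4]
    - [0,0,-30,0,0,0,0.4]
    - [0,0,-15,0,0,0,0.4]
    - [0,0,-15,0,0,0,0.4]
    - [0,0,0,0,0,0,1]
    - [0,0,0,0,0,0,1]
    - [0,0,0,0,0,0,1]
    - [0,0,0,0,0,0,1]
    - [0,0,0,0,0,0,1]
  newtons: 40

```text
t: 3.7
eef_pos: [0.4317, -0.2431, 0.0681]
tcp_rot: [0.539, 0.458, 0.538, -0.458]
wrist_force: [-0.2, 0.2, 2.6]
width: 0.0132
```

```bash
python3 - <<'E'
from h import *
a=np.radians(-8); c=np.array([.547,.187])
f=lambda x,y: c+np.array([x*np.cos(a)-y*np.sin(a), x*np.sin(a)+y*np.cos(a)])
for n,p in(("A",(-.038,-.038)),("B",(-.038,.012)),("J",(.038,-.015))): print(n,f(*p).round(4))
go(*f(-.038,-.038),.2,-8)
E
```

```text
A [0.5041 0.1547]
B [0.511  0.2042]
J [0.5825 0.1669]
from [ 0.4317 -0.2431  0.0681] d [ 72.3 397.8 131.9] rot [  0.1   0.1 -17.3] j6 -0.83 t 3.7
```

Request:
apply_moves:
  moves:
    - [0,0,45,0,0,0,1]
    - [0,0,45,0,0,0,1]
    - [9,50,42,0,0,-3,1]
    - [9,50,0,0,0,-3,1]
    - [9,50,0,0,0,-3,1]
    - [9,50,0,0,0,-3,1]
    - [9,50,0,0,0,-3,1]
    - [9,49,0,0,0,-2,1]
    - [9,49,0,0,0,0,1]
    - [9,49,0,0,0,0,1]

```text
t: 4.95
eef_pos: [0.5026, 0.1533, 0.1968]
tcp_rot: [-0.465, -0.532, -0.465, 0.532]
wrist_force: [0.4, -0.4, -1.7]
width: 0.0131
```

Request:
apply_moves:
  moves:
    - [0,0,0,0,0,0,1]
    - [0,0,0,0,0,0,1]

```text
t: 5.2
eef_pos: [0.5024, 0.1514, 0.1966]
tcp_rot: [-0.465, -0.532, -0.466, 0.533]
wrist_force: [-0.7, -0.2, -1.4]
width: 0.0134
```

```bash
python3 - <<'E'
from h import *
im,dp,c=shot("wrist"); save("w3.png",im); P=dpt(c,dp)
m=(abs(P[...,2]-.0903)<.004); 
hsv=cv2.cvtColor(im,cv2.COLOR_RGB2HSV); m&=hsv[...,1]<60
Q=P[m]; Q=Q[(abs(Q[:,0]-.547)<.15)&(abs(Q[:,1]-.187)<.12)]
print(len(Q),cv2.minAreaRect((Q[:,:2]*1000).astype(np.float32)))
for ce,mm in blobs(im,(8,90,60),(25,255,255),60): print(ce.round(),mm.sum(),P[mm].mean(0).round(4),onz(c,ce,.092).round(4))
go(.5041,.1547,.2,-8)
E
```

```text
18476 ((546.9932861328125, 187.57620239257812), (147.03945922851562, 227.92921447753906), 81.98401641845703)
[206.  97.] 519 [0.4565 0.2427 0.0915] [[0.4567 0.2427 0.092 ]]
[561.  99.] 511 [0.6496 0.2165 0.0911] [[0.6491 0.2165 0.092 ]]
[216. 254.] 393 [0.4446 0.1543 0.0919] [[0.4446 0.1543 0.092 ]]
[538. 255.] 389 [0.6371 0.128  0.092 ] [[0.6371 0.1281 0.092 ]]
from [0.5025 0.1509 0.1967] d [1.6 3.8 3.3] rot [ 0.  -0.  -0.3] j6 0.29 t 5.25
```

View pics/w3.png

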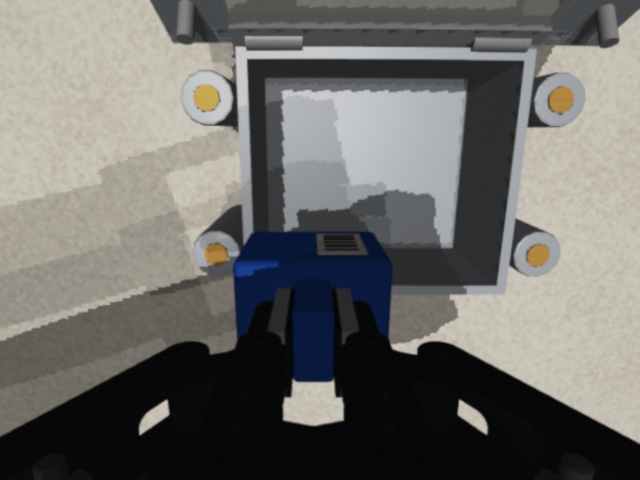

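Wrist image: the case interior is clear, with bosses at (206,97), (561,99), (216,254) and (538,255). The case centre is about (0.547, 0.185), yaw -7.8°. I lower the cartridge into the near-left part.

Request:
apply_moves:
  moves:
    - [1,2,0,0,0,0,1]
    - [0,0,-30,0,0,0,1]
    - [0,0,-30,0,0,0,1]
    - [0,0,-30,0,0,0,1]
    - [0,0,-15,0,0,0,1]
    - [0,0,-10,0,0,0,1]
    - [0,0,-5,0,0,0,1]
    - [0,0,0,0,0,0,1]

```text
t: 6.25
eef_pos: [0.5043, 0.1536, 0.0776]
tcp_rot: [0.465, 0.533, 0.465, -0.532]
wrist_force: [0.2, 0.0, -1.2]
width: 0.013
```

Request:
apply_moves:
  moves:
    - [0,0,-2,0,0,0,1]
    - [0,0,-1,0,0,0,1]
    - [0,0,0,0,0,0,0.68]
    - [0,0,0,0,0,0,0.68]
    - [0,0,0,0,0,0,0.68]
    - [0,0,30,0,0,0,0.68]
    - [0,0,30,0,0,0,0.68]
    - [0,0,40,0,0,0,0.68]
    - [0,-10,35,0,0,0,0.68]
    - [0,-20,0,0,0,0,0.4]

```text
t: 7.5
eef_pos: [0.506, 0.124, 0.2137]
tcp_rot: [0.467, 0.534, 0.464, -0.53]
wrist_force: [0.4, -0.1, -0.1]
width: 0.0445
```

```bash
python3 - <<'E'
from h import *
go(.52,-.345,.2,-74)
E
```

```text
from [0.506  0.124  0.2137] d [  14.  -469.   -13.7] rot [  0.2   0.4 -66.4] j6 0.23 t 7.5
```

Request:
apply_moves:
  moves:
    - [1,-49,0,0,0,-7,0.4]
    - [1,-52,0,0,0,-7,0.4]
    - [2,-52,0,0,0,-7,0.4]
    - [2,-52,0,0,0,-7,0.4]
    - [2,-52,0,0,0,-7,0.4]
    - [2,-52,-3,0,0,-7,0.4]
    - [2,-52,-3,0,0,-7,0.4]
    - [2,-52,-3,0,0,-7,0.4]
    - [2,-51,-4,0,0,-7,0.4]
    - [0,0,0,0,0,-3,0.4]

```text
t: 8.75
eef_pos: [0.5192, -0.3436, 0.1955]
tcp_rot: [-0.098, -0.7, -0.098, 0.701]
wrist_force: [0.7, -0.1, 0.6]
width: 0.0509
```

Request:
apply_moves:
  moves:
    - [0,0,0,0,0,0,0.4]
    - [0,0,0,0,0,0,0.4]

```text
t: 9.0
eef_pos: [0.5199, -0.3399, 0.1962]
tcp_rot: [0.101, 0.7, 0.101, -0.7]
wrist_force: [-0.2, -0.5, 0.0]
width: 0.0516
```

```bash
python3 - <<'E'
from h import *
look("w4"); go(.53,-.361,.068,-73.3)
E
```

```text
cart px [347. 224.] top z 0.0792 ((530.7547607421875, -361.2997741699219), (25.269329071044922, 13.99290657043457), 15.091526985168457) body ((530.462646484375, -361.51556396484375), (39.24425506591797, 61.204612731933594), 16.023860931396484) bz 0.0492
amber px [205. 118.] [ 0.572 -0.25   0.045] cap 1531 [ 0.571  -0.2472  0.0731] ((570.7811889648438, -246.79739379882812), 13.0704927444458)
from [ 0.52   -0.3398  0.1963] d [  10.   -21.2 -128.3] rot [0.  0.  0.3] j6 0.59 t 9.05
```

Request:
apply_moves:
  moves:
    - [5,-10,-30,0,0,0,0.4]
    - [5.5,-11.5,-30,0,0,0,0.4]
    - [0,0,-40,0,0,0,0.4]
    - [0,0,-18,0,0,0,0.4]
    - [0,0,-10,0,0,0,0.4]
    - [0,0,0,0,0,0,1]
    - [0,0,0,0,0,0,1]
    - [0,0,0,0,0,0,1]
    - [0,0,0,0,0,0,1]
    - [0,0,0,0,0,0,1]

```text
t: 10.3
eef_pos: [0.5311, -0.3624, 0.0697]
tcp_rot: [0.101, 0.701, 0.1, -0.699]
wrist_force: [-0.9, 1.7, 6.1]
width: 0.0132
```

```bash
python3 - <<'E'
from h import *
a=np.radians(-7.8); c=np.array([.5467,.1853])
f=lambda x,y: c+np.array([x*np.cos(a)-y*np.sin(a), x*np.sin(a)+y*np.cos(a)])
for n,p in(("A",(-.038,-.038)),("B",(-.038,.016)),("J",(.038,-.015))): print(n,f(*p).round(4))
go(*f(-.038,.016),.2,-7.8)
E
```

```text
A [0.5039 0.1528]
B [0.5112 0.2063]
J [0.5823 0.1653]
from [ 0.5311 -0.3624  0.0697] d [-19.9 568.7 130.3] rot [ 0.   0.1 65.9] j6 0.57 t 10.3
```

Request:
apply_moves:
  moves:
    - [0,0,45,0,0,0,1]
    - [0,0,45,0,0,0,1]
    - [0,10,45,0,0,6,1]
    - [-2,55,5,0,0,7,1]
    - [-2,55,0,0,0,7,1]
    - [-2,55,0,0,0,7,1]
    - [-2,55,0,0,0,7,1]
    - [-2,55,0,0,0,7,1]
    - [-2,55,0,0,0,7,1]
    - [-2,55,0,0,0,7,1]

```text
t: 11.55
eef_pos: [0.5156, 0.0348, 0.2075]
tcp_rot: [-0.413, -0.574, -0.413, 0.574]
wrist_force: [1.5, -0.3, -0.8]
width: 0.0134
```

Request:
apply_moves:
  moves:
    - [-2,55,0,0,0,7,1]
    - [-2,55,0,0,0,4,1]
    - [-2,55,0,0,0,0,1]
    - [0,0,0,0,0,0,1]
    - [0,0,0,0,0,0,1]

```text
t: 12.18
eef_pos: [0.5099, 0.1979, 0.2074]
tcp_rot: [-0.465, -0.532, -0.465, 0.533]
wrist_force: [-0.1, -0.5, -1.8]
width: 0.0132
```

```bash
python3 - <<'E'
from h import *
im,dp,c=shot("wrist"); save("w5.png",im)
go(.5112,.2063,.0755,-7.8)
E
```

```text
from [0.5102 0.1974 0.2076] d [   1.     8.9 -132.1] rot [ 0.  -0.  -0.1] j6 0.37 t 12.22
```

View pics/w5.png

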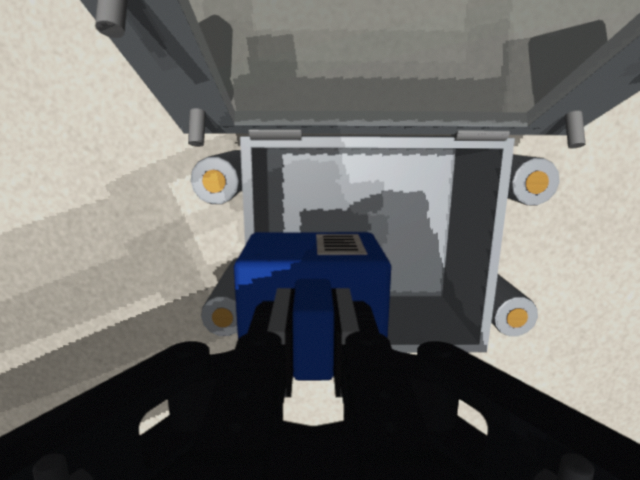

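The held cartridge is square with the case, and the place beside the first one is free; the first sits hidden under the held one. Lowering.

Request:
apply_moves:
  moves:
    - [1,9,0,0,0,0,1]
    - [0,0,-30,0,0,0,1]
    - [0,0,-30,0,0,0,1]
    - [0,0,-30,0,0,0,1]
    - [0,0,-20,0,0,0,1]
    - [0,0,-12,0,0,0,1]
    - [0,0,-8,0,0,0,1]
    - [0,0,0,0,0,0,1]

```text
t: 13.22
eef_pos: [0.5115, 0.2071, 0.0782]
tcp_rot: [-0.465, -0.532, -0.465, 0.532]
wrist_force: [-0.2, -0.0, -0.6]
width: 0.0133
```

Request:
apply_moves:
  moves:
    - [0,0,-2,0,0,0,1]
    - [0,0,0,0,0,0,0.68]
    - [0,0,0,0,0,0,0.68]
    - [0,0,0,0,0,0,0.68]
    - [0,0,30,0,0,0,0.68]
    - [0,0,30,0,0,0,0.68]
    - [0,0,40,0,0,0,0.68]
    - [0,0,35,0,0,0,0.4]
    - [0,-20,10,0,0,0,0.4]
    - [0,-50,0,0,0,0,0.4]

```text
t: 14.48
eef_pos: [0.5114, 0.1365, 0.2216]
tcp_rot: [0.466, 0.532, 0.466, -0.531]
wrist_force: [-0.1, -1.0, 0.1]
width: 0.0514
```

```bash
python3 - <<'E'
from h import *
im,P,c=look("w6"); 
go(.571,-.28,.2,-30)
E
```

```text
cart px [300. 127.] top z 0.0852 ((512.5696411132812, 205.74539184570312), (25.71537208557129, 14.027668952941895), 82.30958557128906) body ((512.7841186523438, 205.49574279785156), (39.55485534667969, 61.64995193481445), 81.75846862792969) bz 0.0536
cart px [299. 201.] top z 0.0851 ((504.54290771484375, 152.83041381835938), (25.624849319458008, 13.752516746520996), 83.30854797363281) body ((504.4168395996094, 153.087890625), (39.210174560546875, 62.06790542602539), 82.5766372680664) bz 0.0534
amber px [197.  77.] [0.457 0.242 0.093] cap 458 [0.478  0.2379 0.0742] ((483.34991455078125, 231.13575744628906), 31.707786560058594)
amber px [522.  79.] [0.65  0.216 0.09 ] cap 690 [0.6278 0.2157 0.0743] ((624.2081909179688, 213.6374969482422), 30.809816360473633)
amber px [206. 223.] [0.444 0.154 0.09 ] cap 480 [0.4674 0.1531 0.0741] ((472.39300537109375, 159.16213989257812), 35.9823112487793)
amber px [504. 224.] [0.638 0.128 0.091] cap 724 [0.6166 0.1372 0.0742] ((609.0361938476562, 142.9894256591797), 34.4644889831543)
from [0.511  0.1309 0.2204] d [  60.  -410.9  -20.4] rot [  0.3  -0.1 -22.2] j6 0.25 t 14.53
```

View pics/w6.png

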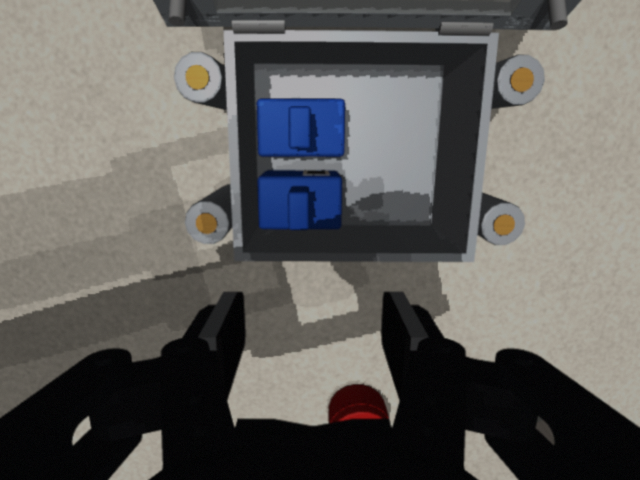

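Both cartridges sit flat in the case, at (300,127) and (299,201), with block tops at 85 mm. Next is the jar.

Request:
apply_moves:
  moves:
    - [7,-48,0,0,0,-4,0.4]
    - [7,-49,0,0,0,-4,0.4]
    - [7,-49,0,0,0,-4,0.4]
    - [7,-49,0,0,0,-4,0.4]
    - [8,-49,0,0,0,-4,0.4]
    - [8,-49,0,0,0,-2,0.4]
    - [8,-49,-10,0,0,0,0.4]
    - [8,-49,-10,0,0,0,0.4]
    - [0,0,0,0,0,0,0.4]
    - [0,0,0,0,0,0,0.4]

```text
t: 15.78
eef_pos: [0.5702, -0.2539, 0.1998]
tcp_rot: [-0.354, -0.611, -0.356, 0.612]
wrist_force: [0.1, 0.4, 0.3]
width: 0.0511
```

```bash
python3 - <<'E'
from h import *
im,P,c=look("w7"); go(.571,-.2470,.062,-30)
E
```

```text
amber px [308. 213.] [ 0.572 -0.244  0.044] cap 1181 [ 0.5713 -0.2455  0.0732] ((571.0670776367188, -245.9033203125), 12.698542594909668)
from [ 0.5706 -0.2533  0.2003] d [   0.4    6.3 -138.3] rot [-0.1 -0.1 -0.3] j6 -0.02 t 15.82
```

View pics/w7.png

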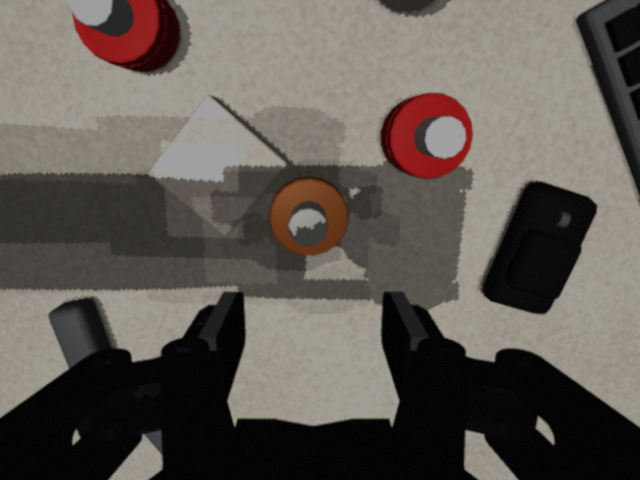

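The amber jar is alone at (308,213), orange-brown with a white cap. The red one at (428,135) is clear of the jaws. Grasping.

Request:
apply_moves:
  moves:
    - [0.5,7,-40,0,0,0,0.4]
    - [0,0,-40,0,0,0,0.4]
    - [0,0,-30,0,0,0,0.4]
    - [0,0,-18,0,0,0,0.4]
    - [0,0,-10,0,0,0,0.4]
    - [0,0,0,0,0,0,1]
    - [0,0,0,0,0,0,1]
    - [0,0,0,0,0,0,1]
    - [0,0,0,0,0,0,1]
    - [0,0,0,0,0,0,1]

```text
t: 17.08
eef_pos: [0.5723, -0.2472, 0.064]
tcp_rot: [0.356, 0.612, 0.355, -0.611]
wrist_force: [0.2, -0.0, 1.0]
width: 0.0247
```

```bash
python3 - <<'E'
from h import *
go(.5823,.1653,.2,-8)
E
```

```text
from [ 0.5723 -0.2472  0.064 ] d [ 10.  412.5 136. ] rot [ 0.   0.1 21.7] j6 -0.01 t 17.07
```

Request:
apply_moves:
  moves:
    - [0,0,45,0,0,0,1]
    - [0,0,45,0,0,0,1]
    - [0,10,45,0,0,2,1]
    - [1,50,5,0,0,3,1]
    - [1,50,0,0,0,3,1]
    - [1,50,0,0,0,3,1]
    - [1,50,0,0,0,3,1]
    - [1,50,0,0,0,3,1]
    - [2,50,0,0,0,3,1]
    - [2,50,0,0,0,2,1]

```text
t: 18.32
eef_pos: [0.5804, 0.1147, 0.2028]
tcp_rot: [-0.466, -0.532, -0.466, 0.532]
wrist_force: [0.7, -0.6, -0.5]
width: 0.0248
```

Request:
apply_moves:
  moves:
    - [1,50,0,0,0,0,1]
    - [0,6,0,0,0,0,1]
    - [0,0,0,0,0,0,1]
    - [0,0,0,0,0,0,1]

```text
t: 18.82
eef_pos: [0.5818, 0.1679, 0.2029]
tcp_rot: [-0.465, -0.533, -0.465, 0.533]
wrist_force: [0.7, 0.2, -1.2]
width: 0.0245
```

```bash
python3 - <<'E'
from h import *
go(.5823,.1653,.070,-8)
E
```

```text
from [0.5818 0.1679 0.2029] d [   0.5   -2.6 -132.9] rot [ 0.  -0.  -0.2] j6 0.29 t 18.82
```

Request:
apply_moves:
  moves:
    - [0,0,-30,0,0,0,1]
    - [0,0,-30,0,0,0,1]
    - [0,0,-30,0,0,0,1]
    - [0,0,-20,0,0,0,1]
    - [0,0,-12,0,0,0,1]
    - [0,0,-8,0,0,0,1]
    - [0,0,-1,0,0,0,1]
    - [0,0,0,0,0,0,1]

```text
t: 19.82
eef_pos: [0.5825, 0.1693, 0.073]
tcp_rot: [0.466, 0.533, 0.465, -0.532]
wrist_force: [-0.0, 0.0, -1.7]
width: 0.0248
```

Request:
apply_moves:
  moves:
    - [0,0,-2,0,0,0,1]
    - [0,0,0,0,0,0,0.5]
    - [0,0,0,0,0,0,0.5]
    - [0,0,0,0,0,0,0.5]
    - [0,0,30,0,0,0,0.5]
    - [0,0,30,0,0,0,0.5]
    - [0,0,40,0,0,0,0.5]
    - [0,-20,45,0,0,0,0.8]
    - [0,-50,20,0,0,0,1]
    - [0,0,0,0,0,0,1]

```text
t: 21.08
eef_pos: [0.5833, 0.0969, 0.2383]
tcp_rot: [0.466, 0.535, 0.463, -0.532]
wrist_force: [0.9, -0.1, 0.0]
width: 0.0
```

```bash
python3 - <<'E'
from h import *
im,P,c=look("w8")
# whole-scene check for strays + cover angle
im,dp,c=shot("scene"); save("s8.png",im); P=dpt(c,dp)
a=np.radians(-7.8); cc=np.array([.5467,.1853]); R=np.array([[np.cos(a),np.sin(a)],[-np.sin(a),np.cos(a)]])
q=(P[...,:2]-cc)@R.T; m=(abs(q[...,0])<.11)&(q[...,1]>.075)&(q[...,1]<.2)&(P[...,2]>.1)&(P[...,2]<.25)
yy=q[...,1][m]; zz=P[...,2][m]; print(m.sum(), np.c_[yy,zz][::max(1,m.sum()//12)].round(3))
i=zz.argmax(); print("top",yy[i],zz[i], "ang", np.degrees(np.arctan2(zz-.0905,-(yy-.073)))[::200].round(0)[:15])
E
```

```text
cart px [194.  87.] top z 0.0851 ((512.9736938476562, 205.5681915283203), (25.477083206176758, 14.054733276367188), 82.40396881103516) body ((513.0152587890625, 205.39230346679688), (39.46836471557617, 62.65317916870117), 81.85611724853516) bz 0.0535
cart px [198. 160.] top z 0.0852 ((504.8888854980469, 152.79798889160156), (25.862083435058594, 14.72215747833252), 83.0281753540039) body ((504.909912109375, 152.91932678222656), (39.63218688964844, 62.66387939453125), 82.35494232177734) bz 0.0535
amber px [391.  30.] [0.65  0.216 0.092] cap 459 [0.6282 0.2214 0.0742] ((625.686279296875, 213.9227752685547), 34.07875442504883)
amber px [78. 33.] [0.457 0.243 0.091] cap 791 [0.478  0.2372 0.0743] ((481.0097961425781, 233.8003387451172), 31.305784225463867)
amber px [296. 124.] [0.582 0.169 0.05 ] cap 616 [0.5936 0.1583 0.0765] ((591.9171142578125, 159.36669921875), 53.410362243652344)
amber px [ 96. 177.] [0.445 0.154 0.091] cap 698 [0.4675 0.1606 0.0741] ((474.2582702636719, 161.75865173339844), 35.958168029785156)
amber px [385. 175.] [0.638 0.127 0.092] cap 270 [0.6144 0.1335 0.0743] ((606.1921997070312, 143.82286071777344), 36.40229034423828)
5071 [[0.075 0.127]
 [0.09  0.129]
 [0.14  0.209]
 [0.136 0.22 ]
 [0.162 0.188]
 [0.107 0.167]
 [0.113 0.18 ]
 [0.095 0.143]
 [0.135 0.223]
 [0.107 0.171]
 [0.111 0.209]
 [0.127 0.214]
 [0.164 0.197]]
top 0.13191849187842394 0.2277581965256278 ang [ 94. 113. 113. 112. 114. 114. 124. 113. 128. 114. 130. 113. 114. 113.
 113.]
```

View pics/w8.png

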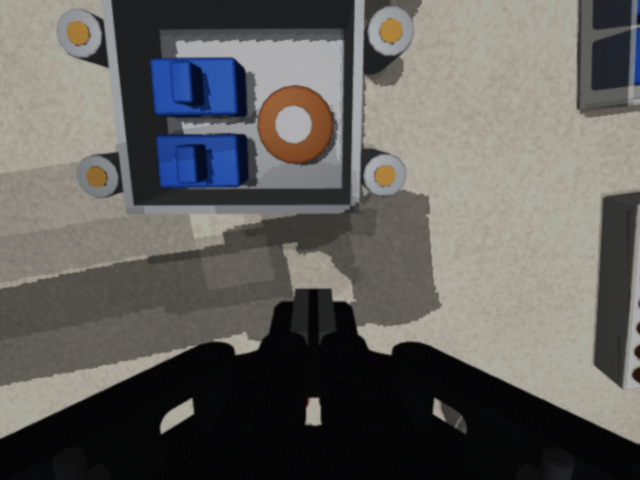

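View pics/s8.png

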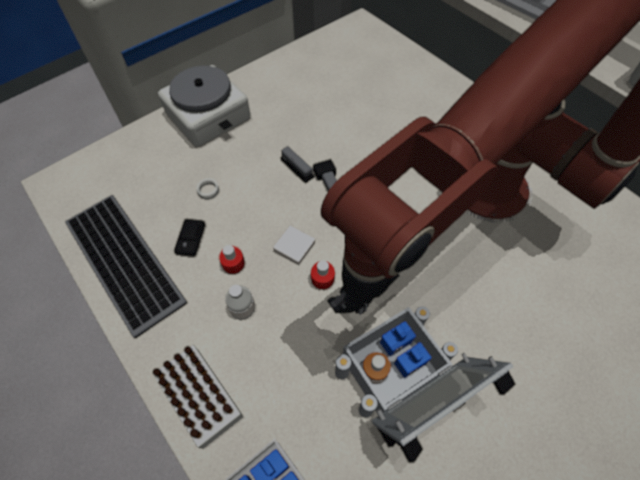

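Wrist picture: both cartridges at (194,87) and (198,160) and the jar at (296,124) stand upright inside. Scene picture: no loose blue or amber item remains on the bench, and the cover is open at about 114°. I go over the cover to behind its outer face.

Request:
apply_moves:
  moves:
    - [0,0,50,0,0,0,1]
    - [0,0,25,0,0,0,1]
    - [-2,52,0,0,0,0,1]
    - [-2,52,0,0,0,0,1]
    - [-3,52,0,0,0,0,1]
    - [-3,52,0,0,0,0,1]
    - [-3,54,0,0,0,0,1]
    - [0,0,0,0,0,0,1]
    - [0,0,0,0,0,0,1]

```text
t: 22.3
eef_pos: [0.568, 0.3618, 0.3084]
tcp_rot: [-0.466, -0.531, -0.466, 0.533]
wrist_force: [0.8, -0.6, 0.1]
width: -0.0003
```

```bash
python3 - <<'E'
from h import *
go(.5704,.3587,.19,-7.8)
im,dp,c=shot("side"); P=dpt(c,dp)
a=np.radians(-7.8); cc=np.array([.5467,.1853]); R=np.array([[np.cos(a),np.sin(a)],[-np.sin(a),np.cos(a)]])
q=(P[...,:2]-cc)@R.T; m=(abs(q[...,0])<.113)&(q[...,1]>.08)&(q[...,1]<.16)&(P[...,2]>.12)&(P[...,2]<.24)
A=np.degrees(np.arctan2(P[...,2]-.0905,-(q[...,1]-.073)))[m]; print(np.percentile(A,[10,50,90]),np.percentile(P[...,2][m],99),np.percentile(q[...,1][m],99))
E
```

```text
from [0.568  0.3618 0.3084] d [   2.4   -3.1 -118.4] rot [ 0.1 -0.1 -0.2] j6 0.59 t 22.3
[110.04571519 113.81818641 117.89999112] 0.22297873231801227 0.13603587105640336
```

Request:
apply_moves:
  moves:
    - [2,0,-40,0,0,0,1]
    - [0,0,-40,0,0,0,1]
    - [0,0,-38,0,0,0,1]
    - [0,0,0,0,0,0,1]
    - [-1.4,-9.9,0,0,0,0,1]
    - [-1.4,-9.9,0,0,0,0,1]
    - [-1.4,-9.9,0,0,0,0,1]
    - [-1.4,-9.9,0,0,0,0,1]
  newtons: 60

```text
t: 23.35
eef_pos: [0.5665, 0.3235, 0.1961]
tcp_rot: [0.465, 0.536, 0.466, -0.529]
wrist_force: [-2.0, 10.5, 13.0]
width: 0.0002
```

Request:
apply_moves:
  moves:
    - [-1.4,-9.9,0,0,0,0,1]
    - [-1.4,-9.9,0,0,0,0,1]
    - [-1.4,-9.9,0,0,0,0,1]
    - [-1.4,-9.9,0,0,0,0,1]
    - [0,0,0,0,0,0,1]

```text
t: 23.98
eef_pos: [0.5596, 0.2816, 0.1928]
tcp_rot: [0.465, 0.533, 0.465, -0.532]
wrist_force: [0.5, 1.4, 1.3]
width: -0.0002
```

```bash
cat >> h.py <<'E'
a=np.radians(-7.8); cc=np.array([.5467,.1853]); Rc=np.array([[np.cos(a),np.sin(a)],[-np.sin(a),np.cos(a)]])
def incase():
    s=robot.get_state(); q=Rc@(s["eef_pos"][:2]-cc); print("case xy",(q*1000).round(1),"u",(73-q[1]*1000).round(1),"z",(s["eef_pos"][2]*1000).round(1),"F",s["wrist_force"].round(1),"t",round(s["t"],2))
E
python3 - <<'E'
from h import *
incase(); im,dp,c=shot("side"); save("p9.png",cv2.resize(im[40:260,180:480],(600,440)))
E
```

```text
case xy [-0.3 97.1] u -24.1 z 192.8 F [0.5 1.4 1.3] t 23.98
```

View pics/p9.png

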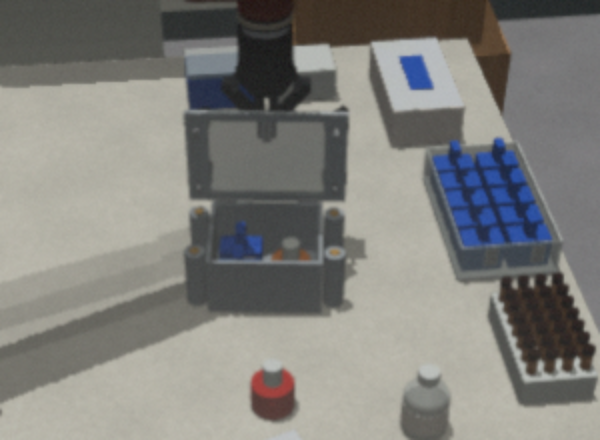

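The side view shows the cover upright, with the finger centred behind the pane at about (265,125). I push on along the arc.

Request:
apply_moves:
  moves:
    - [-1.3,-9.6,0,0,0,0,1]
    - [-1.3,-9.6,0,0,0,0,1]
    - [-1.3,-9.6,0,0,0,0,1]
    - [-1.7,-12.4,-1.3,0,0,0,1]
    - [-1.7,-12.4,-1.3,0,0,0,1]
    - [-1.4,-10.4,-6.8,0,0,0,1]
    - [-1.4,-10.4,-6.8,0,0,0,1]
    - [-1.1,-8.3,-9.2,0,0,0,1]
    - [-1.1,-8.3,-9.2,0,0,0,1]
    - [0,0,0,0,0,0,1]

```text
t: 25.28
eef_pos: [0.5468, 0.1897, 0.1559]
tcp_rot: [-0.465, -0.532, -0.465, 0.533]
wrist_force: [-0.2, -0.3, 0.8]
width: -0.0001
```

```bash
python3 - <<'E'
from h import *
incase()
E
```

```text
case xy [-0.5  4.4] u 68.6 z 155.9 F [-0.2 -0.3  0.8] t 25.27
```

Request:
apply_moves:
  moves:
    - [-0.5,-3.3,-6.4,0,0,0,1]
    - [-0.5,-3.3,-6.4,0,0,0,1]
    - [-0.5,-3.3,-6.4,0,0,0,1]
    - [-0.2,-1.3,-5.7,0,0,0,1]
    - [-0.2,-1.3,-5.7,0,0,0,1]
    - [-0.2,-1.3,-5.7,0,0,0,1]
    - [-0.2,-1.3,-5,0,0,0,1]
    - [0,0,0,0,0,0,1]

```text
t: 26.28
eef_pos: [0.5442, 0.1759, 0.1152]
tcp_rot: [-0.465, -0.532, -0.466, 0.533]
wrist_force: [-0.5, -0.5, 0.4]
width: 0.0001
```

```bash
python3 - <<'E'
from h import *
incase()
E
```

```text
case xy [-1.2 -9.7] u 82.7 z 115.2 F [-0.5 -0.5  0.4] t 26.27
```

Request:
apply_moves:
  moves:
    - [0,0,-2,0,0,0,1]
    - [0,0,-1,0,0,0,1]
    - [0,0,-1,0,0,0,1]
    - [0,0,0,0,0,0,1]

```text
t: 26.78
eef_pos: [0.5448, 0.1759, 0.1125]
tcp_rot: [-0.465, -0.532, -0.466, 0.533]
wrist_force: [-4.4, -0.2, 4.4]
width: -0.0003
```

Request:
apply_moves:
  moves:
    - [0,0,-1,0,0,0,1]
    - [0,0,-1,0,0,0,1]
    - [0,0,0,0,0,0,1]

```text
t: 27.15
eef_pos: [0.5449, 0.1759, 0.1124]
tcp_rot: [-0.465, -0.532, -0.466, 0.533]
wrist_force: [-8.5, -2.2, 13.4]
width: -0.0002
```

The cover stops hard at tip height 98.4 mm, which is the shut position. I retreat upward and look at the knobs.

Request:
apply_moves:
  moves:
    - [0,0,30,0,0,0,1]
    - [0,0,50,0,0,0,0.8]
    - [0,0,50,0,0,0,0.6]
    - [0,0,40,0,0,0,0.5]
    - [0,0,10,0,0,0,0.5]
    - [0,0,0,0,0,0,0.5]
    - [0,0,0,0,0,0,0.5]

```text
t: 28.02
eef_pos: [0.5441, 0.1757, 0.2874]
tcp_rot: [-0.465, -0.531, -0.466, 0.534]
wrist_force: [0.3, 0.3, 0.4]
width: 0.0432
```

```bash
cat >> h.py <<'E'
def knobs(im,P):
    q=(P[...,:2]-cc)@Rc.T
    out=[]
    for sx,sy in((-1,-1),(1,-1),(-1,1),(1,1)):
        m=(P[...,2]>.128)&(P[...,2]<.146)&(abs(q[...,0]-sx*.097)<.03)&(abs(q[...,1]-sy*.045)<.03)
        Q=P[m]
        if len(Q)<20: print(sx,sy,len(Q)); continue
        Q=Q[Q[:,2]>np.percentile(Q[:,2],60)-.003]
        (x,y),(w,h),t=cv2.minAreaRect((Q[:,:2]*1000).astype(np.float32)); ang=t if w>h else t+90
        ce=np.array([x,y])/1000; k=(-7.8-ang)%180
        print("knob",1+(sx>0)+2*(sy>0),"n",len(Q),"z",np.median(Q[:,2]).round(4),"ctr",ce.round(4),"case",(Rc@(ce-cc)*1000).round(1),"size",round(w,1),round(h,1),"wingdir",round(ang,1),"knob deg",round(k,1),"rad",round(np.radians(k),2))
E
python3 - <<'E'
from h import *
incase(); im,dp,c=shot("wrist"); save("w10.png",im); P=dpt(c,dp); knobs(im,P)
m=(abs((P[...,:2]-cc)@Rc.T)<[.06,.05]).all(-1); print("cover z",np.percentile(P[...,2][m],[5,50,95]).round(4))
E
```

```text
case xy [-1.2 -9.9] u 82.9 z 287.4 F [0.3 0.3 0.4] t 28.02
knob 1 n 854 z 0.136 ctr [0.4444 0.1546] case [-97.2 -44.3] size 13.8 36.3 wingdir 159.9 knob deg 12.3 rad 0.22
knob 2 n 869 z 0.1361 ctr [0.6379 0.1279] case [ 98.2 -44.5] size 14.0 36.3 wingdir 137.3 knob deg 34.9 rad 0.61
knob 3 n 1056 z 0.1361 ctr [0.4566 0.2426] case [-97.   44.6] size 14.2 35.8 wingdir 138.9 knob deg 33.3 rad 0.58
knob 4 n 1063 z 0.1361 ctr [0.6499 0.2166] case [98. 45.] size 14.2 35.4 wingdir 142.6 knob deg 29.6 rad 0.52
cover z [0.0974 0.3361 0.3633]
```

View pics/w10.png

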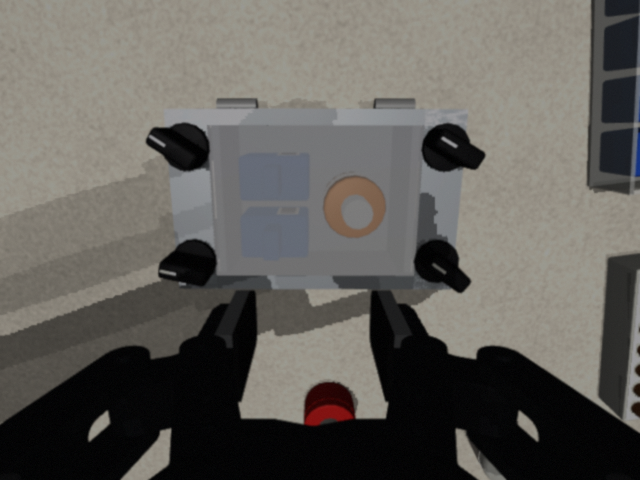

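The cover lies shut with the goods seen beneath it. The knobs are at (185,147), (450,147), (190,262) and (440,263), tops at 136 mm, turned 12°, 35°, 33° and 30° of 126°. I start with knob1.

Request:
apply_moves:
  moves:
    - [-12.5,-2.6,-12,0,0,9.7,0.6]
    - [-12.5,-2.6,-12,0,0,9.7,0.6]
    - [-12.5,-2.6,-12,0,0,9.7,0.6]
    - [-12.5,-2.6,-12,0,0,9.7,0.6]
    - [-12.5,-2.6,-12,0,0,9.7,0.6]
    - [-12.5,-2.6,-12,0,0,9.7,0.6]
    - [-12.5,-2.6,-12,0,0,9.7,0.6]
    - [-12.5,-2.6,-12,0,0,9.7,0.6]
    - [0,0,0,0,0,0,0.6]
    - [0,0,0,0,0,0,0.6]
  newtons: 40

```text
t: 29.32
eef_pos: [0.4452, 0.1551, 0.194]
tcp_rot: [0.696, 0.124, 0.696, -0.124]
wrist_force: [0.1, -0.6, 0.3]
width: 0.0342
```

```bash
python3 - <<'E'
from h import *
go(.4444,.1546,.126,69.9)
E
```

```text
from [0.4452 0.1551 0.194 ] d [ -0.8  -0.5 -68. ] rot [ 0.  -0.   0.1] j6 -1.04 t 29.32
```

Request:
apply_moves:
  moves:
    - [-0.8,-0.5,-25,0,0,0,0.6]
    - [0,0,-25,0,0,0,0.6]
    - [0,0,-12,0,0,0,0.6]
    - [0,0,-6,0,0,0,0.6]
    - [0,0,0,0,0,0,1]
    - [0,0,0,0,0,0,1]
    - [0,0,0,0,0,0,1]
    - [0,0,0,0,0,0,1]

```text
t: 30.32
eef_pos: [0.4442, 0.1534, 0.1269]
tcp_rot: [0.696, 0.122, 0.696, -0.124]
wrist_force: [-2.2, -5.5, -0.4]
width: 0.013
```

Request:
apply_moves:
  moves:
    - [0,0,0,0,0,-10,1]
    - [0,0,0,0,0,-10,1]
    - [0,0,0,0,0,-10,1]
    - [0,0,0,0,0,-10,1]
    - [0,0,0,0,0,-10,1]
    - [0,0,0,0,0,-10,1]
    - [0,0,0,0,0,-10,1]
    - [0,0,0,0,0,-10,1]
    - [0,0,0,0,0,-10,1]
    - [0,0,0,0,0,-10,1]

```text
t: 31.58
eef_pos: [0.443, 0.1528, 0.1268]
tcp_rot: [-0.352, -0.611, -0.351, 0.616]
wrist_force: [-7.9, -6.7, 4.4]
width: 0.0131
```

Request:
apply_moves:
  moves:
    - [0,0,0,0,0,-8,1]
    - [0,0,0,0,0,-5,1]
    - [0,0,0,0,0,-3,1]
    - [0,0,0,0,0,0,1]

```text
t: 32.08
eef_pos: [0.4427, 0.1529, 0.1268]
tcp_rot: [-0.266, -0.653, -0.264, 0.658]
wrist_force: [-9.3, -6.5, 5.4]
width: 0.0132
```

```bash
python3 - <<'E'
from h import *
incase(); print(robot.get_state()["torque"].round(2)); go(.4566,.2426,.19,48.9); go(.4566,.2426,.19,-44.2)
E
```

```text
case xy [-98.7 -46.2] u 119.2 z 126.8 F [-9.3 -6.5  5.4] t 32.08
[-1.14  1.3   0.82]
from [0.4427 0.1529 0.1268] d [13.9 89.7 63.2] rot [ 0.5  0.  94.8] j6 0.98 t 32.08
from [0.4427 0.1529 0.1268] d [13.9 89.7 63.2] rot [ 0.3 -0.3  1.7] j6 0.98 t 32.08
```

Reaction torque of 0.82 N m about z means the stop is reached. On to knob3.

Request:
apply_moves:
  moves:
    - [0,0,0,0,0,0,0.6]
    - [0,0,0,0,0,0,0.6]
    - [0,0,30,0,0,0,0.6]
    - [1.5,10,33,0,0,10.5,0.6]
    - [1.8,11.5,0,0,0,10.5,0.6]
    - [1.8,11.5,0,0,0,10.5,0.6]
    - [1.8,11.5,0,0,0,10.5,0.6]
    - [1.8,11.5,0,0,0,10.5,0.6]
    - [1.8,11.5,0,0,0,10.5,0.6]
    - [1.8,11.5,0,0,0,10.5,0.6]

```text
t: 33.33
eef_pos: [0.457, 0.2342, 0.1898]
tcp_rot: [0.606, 0.366, 0.605, -0.365]
wrist_force: [-0.9, 0.2, 0.8]
width: 0.0343
```

Request:
apply_moves:
  moves:
    - [1.8,10.7,0,0,0,10.5,0.6]
    - [0,0,0,0,0,10.5,0.6]
    - [0,0,0,0,0,0,0.6]
    - [0,0,0,0,0,0,0.6]

```text
t: 33.83
eef_pos: [0.4585, 0.2443, 0.1895]
tcp_rot: [0.661, 0.252, 0.661, -0.252]
wrist_force: [0.2, -0.4, -0.8]
width: 0.0341
```

```bash
python3 - <<'E'
from h import *
go(.4566,.2426,.126,48.9)
E
```

```text
from [0.4585 0.2443 0.1895] d [ -1.9  -1.7 -63.5] rot [-0.   0.   0.6] j6 -0.5 t 33.83
```

Request:
apply_moves:
  moves:
    - [-1.9,-1.5,-25,0,0,0.5,0.6]
    - [0,0,-22,0,0,0,0.6]
    - [0,0,-11,0,0,0,0.6]
    - [0,0,-5,0,0,0,0.6]
    - [0,0,0,0,0,0,1]
    - [0,0,0,0,0,0,1]
    - [0,0,0,0,0,0,1]
    - [0,0,0,0,0,0,1]

```text
t: 34.83
eef_pos: [0.4562, 0.2422, 0.1269]
tcp_rot: [0.662, 0.248, 0.662, -0.249]
wrist_force: [-3.7, -3.3, 2.2]
width: 0.0129
```

Request:
apply_moves:
  moves:
    - [0,0,0,0,0,-10,1]
    - [0,0,0,0,0,-10,1]
    - [0,0,0,0,0,-10,1]
    - [0,0,0,0,0,-10,1]
    - [0,0,0,0,0,-10,1]
    - [0,0,0,0,0,-10,1]
    - [0,0,0,0,0,-10,1]
    - [0,0,0,0,0,-10,1]
    - [0,0,0,0,0,-10,1]
    - [0,0,0,0,0,0,1]

```text
t: 36.08
eef_pos: [0.455, 0.242, 0.1268]
tcp_rot: [-0.293, -0.642, -0.292, 0.646]
wrist_force: [-7.7, -5.1, 6.6]
width: 0.0131
```

Request:
apply_moves:
  moves:
    - [0,0,0,0,0,-3,1]
    - [0,0,0,0,0,-2,1]
    - [0,0,0,0,0,0,1]

```text
t: 36.45
eef_pos: [0.4549, 0.242, 0.1268]
tcp_rot: [-0.266, -0.654, -0.265, 0.657]
wrist_force: [-8.5, -3.8, 6.1]
width: 0.0132
```

```bash
python3 - <<'E'
from h import *
incase(); print(robot.get_state()["torque"].round(2)); go(.6499,.2166,.19,-44.4); go(.6499,.2166,.19,52.6)
E
```

```text
case xy [-98.7  43.7] u 29.3 z 126.8 F [-8.5 -3.8  6.1] t 36.45
[-0.9   1.37  0.86]
from [0.4549 0.242  0.1268] d [195.  -25.4  63.2] rot [ 0.2 -0.2  1.5] j6 1.15 t 36.45
from [0.4549 0.242  0.1268] d [195.  -25.4  63.2] rot [ 0.3 -0.  98.5] j6 1.15 t 36.45
```

Request:
apply_moves:
  moves:
    - [0,0,0,0,0,0,0.6]
    - [0,0,0,0,0,0,0.6]
    - [0,0,30,0,0,0,0.6]
    - [20,-2.5,33,0,0,10,0.6]
    - [25,-3,0,0,0,10,0.6]
    - [25,-3,0,0,0,10,0.6]
    - [25,-3,0,0,0,10,0.6]
    - [25,-3,0,0,0,10,0.6]
    - [25,-3,0,0,0,10,0.6]
    - [25,-4,0,0,0,10,0.6]

```text
t: 37.7
eef_pos: [0.6277, 0.2213, 0.1894]
tcp_rot: [0.594, 0.384, 0.594, -0.384]
wrist_force: [-0.3, 1.3, -0.2]
width: 0.0341
```

Request:
apply_moves:
  moves:
    - [25,-4,0,0,0,10,0.6]
    - [0,0,0,0,0,10,0.6]
    - [0,0,0,0,0,8.5,0.6]
    - [0,0,0,0,0,0,0.6]
    - [0,0,0,0,0,0,0.6]

```text
t: 38.33
eef_pos: [0.6516, 0.2173, 0.1893]
tcp_rot: [0.669, 0.229, 0.669, -0.228]
wrist_force: [0.5, 0.4, -0.6]
width: 0.034
```

```bash
python3 - <<'E'
from h import *
go(.6499,.2166,.126,52.6)
E
```

```text
from [0.6516 0.2173 0.1893] d [ -1.7  -0.7 -63.3] rot [-0.   0.   0.3] j6 -0.7 t 38.33
```

Request:
apply_moves:
  moves:
    - [-1.7,-0.6,-25,0,0,0.3,0.6]
    - [0,0,-22,0,0,0,0.6]
    - [0,0,-11,0,0,0,0.6]
    - [0,0,-5,0,0,0,0.6]
    - [0,0,0,0,0,0,1]
    - [0,0,0,0,0,0,1]
    - [0,0,0,0,0,0,1]
    - [0,0,0,0,0,0,1]

```text
t: 39.33
eef_pos: [0.6496, 0.2163, 0.1266]
tcp_rot: [0.67, 0.226, 0.67, -0.226]
wrist_force: [-3.3, -3.2, 0.7]
width: 0.013
```

Request:
apply_moves:
  moves:
    - [0,0,0,0,0,-10,1]
    - [0,0,0,0,0,-10,1]
    - [0,0,0,0,0,-10,1]
    - [0,0,0,0,0,-10,1]
    - [0,0,0,0,0,-10,1]
    - [0,0,0,0,0,-10,1]
    - [0,0,0,0,0,-10,1]
    - [0,0,0,0,0,-10,1]
    - [0,0,0,0,0,-10,1]
    - [0,0,0,0,0,0,1]

```text
t: 40.58
eef_pos: [0.6497, 0.2162, 0.1266]
tcp_rot: [-0.315, -0.633, -0.314, 0.634]
wrist_force: [-4.1, -3.7, 2.5]
width: 0.0133
```

Request:
apply_moves:
  moves:
    - [0,0,0,0,0,-5,1]
    - [0,0,0,0,0,-3,1]
    - [0,0,0,0,0,0,1]

```text
t: 40.95
eef_pos: [0.6497, 0.2162, 0.1266]
tcp_rot: [-0.271, -0.653, -0.27, 0.654]
wrist_force: [-2.3, -3.8, 1.7]
width: 0.0132
```

```bash
python3 - <<'E'
from h import *
incase(); print(robot.get_state()["torque"].round(2)); go(.6379,.1279,.19,-44.4); go(.6379,.1279,.19,47.3)
E
```

```text
case xy [97.9 44.6] u 28.4 z 126.6 F [-2.3 -3.8  1.7] t 40.95
[-0.77  0.47  0.49]
from [0.6497 0.2162 0.1266] d [-11.8 -88.3  63.4] rot [ 0.1 -0.   0.6] j6 1.0 t 40.95
from [0.6497 0.2162 0.1266] d [-11.8 -88.3  63.4] rot [ 0.1  0.1 92.3] j6 1.0 t 40.95
```

Request:
apply_moves:
  moves:
    - [0,0,0,0,0,-2,1]
    - [0,0,0,0,0,0,1]
    - [0,0,0,0,0,0,0.6]
    - [0,0,0,0,0,0,0.6]
    - [0,0,30,0,0,0,0.6]
    - [-1.5,-11,33,0,0,10.5,0.6]
    - [-1.5,-11,0,0,0,10.5,0.6]
    - [-1.5,-11,0,0,0,10.5,0.6]
    - [-1.5,-11,0,0,0,10.5,0.6]
    - [-1.5,-11,0,0,0,10.5,0.6]

```text
t: 42.2
eef_pos: [0.6426, 0.1617, 0.1896]
tcp_rot: [0.524, 0.476, 0.524, -0.474]
wrist_force: [-0.0, 0.3, -0.9]
width: 0.0341
```

Request:
apply_moves:
  moves:
    - [-1.5,-11,0,0,0,10.5,0.6]
    - [-1.5,-11,0,0,0,10.5,0.6]
    - [-1.5,-11,0,0,0,10.5,0.6]
    - [0,0,0,0,0,10.3,0.6]
    - [0,0,0,0,0,0,0.6]
    - [0,0,0,0,0,0,0.6]

```text
t: 42.95
eef_pos: [0.6379, 0.1289, 0.1894]
tcp_rot: [0.658, 0.26, 0.658, -0.26]
wrist_force: [-0.4, 0.8, -0.2]
width: 0.0344
```

```bash
python3 - <<'E'
from h import *
go(.6379,.1279,.126,47.3)
E
```

```text
from [0.6379 0.1289 0.1894] d [ -0.   -1.  -63.4] rot [-0.   0.   0.4] j6 -0.73 t 42.95
```

Request:
apply_moves:
  moves:
    - [0,-1,-25,0,0,0.4,0.6]
    - [0,0,-22,0,0,0,0.6]
    - [0,0,-11,0,0,0,0.6]
    - [0,0,-5,0,0,0,0.6]
    - [0,0,0,0,0,0,1]
    - [0,0,0,0,0,0,1]
    - [0,0,0,0,0,0,1]
    - [0,0,0,0,0,0,1]

```text
t: 43.95
eef_pos: [0.6375, 0.1272, 0.1266]
tcp_rot: [0.659, 0.257, 0.659, -0.257]
wrist_force: [-4.0, -3.1, 2.0]
width: 0.0129
```

Request:
apply_moves:
  moves:
    - [0,0,0,0,0,-10,1]
    - [0,0,0,0,0,-10,1]
    - [0,0,0,0,0,-10,1]
    - [0,0,0,0,0,-10,1]
    - [0,0,0,0,0,-10,1]
    - [0,0,0,0,0,-10,1]
    - [0,0,0,0,0,-10,1]
    - [0,0,0,0,0,-10,1]
    - [0,0,0,0,0,-9,1]
    - [0,0,0,0,0,0,1]

```text
t: 45.2
eef_pos: [0.6376, 0.127, 0.1266]
tcp_rot: [-0.29, -0.645, -0.289, 0.645]
wrist_force: [-3.8, -3.9, 1.8]
width: 0.0134
```

Request:
apply_moves:
  moves:
    - [0,0,0,0,0,-3,1]
    - [0,0,0,0,0,-2,1]
    - [0,0,0,0,0,0,1]

```text
t: 45.58
eef_pos: [0.6375, 0.127, 0.1266]
tcp_rot: [-0.263, -0.656, -0.262, 0.657]
wrist_force: [-3.6, -4.2, 1.6]
width: 0.0131
```

```bash
python3 - <<'E'
from h import *
incase(); print(robot.get_state()["torque"].round(2)); go(.545,.176,.30,-8)
E
```

```text
case xy [ 97.9 -45.4] u 118.4 z 126.6 F [-3.6 -4.2  1.6] t 45.58
[-0.77  0.63  0.99]
from [0.6375 0.127  0.1266] d [-92.5  49.  173.4] rot [ 0.1  0.  38.4] j6 0.89 t 45.58
```

Request:
apply_moves:
  moves:
    - [0,0,0,0,0,0,0.6]
    - [0,0,0,0,0,0,0.6]
    - [0,0,30,0,0,0,0.6]
    - [0,0,40,0,0,0,0.6]
    - [-23,5,35,0,0,9.5,0.6]
    - [-23,5,35,0,0,9.5,0.6]
    - [-23,5,20,0,0,9.5,0.6]
    - [-23,5,0,0,0,9.5,0.6]
    - [0,0,0,0,0,0,0.6]
    - [0,0,0,0,0,0,0.6]

```text
t: 46.82
eef_pos: [0.5462, 0.1476, 0.2861]
tcp_rot: [0.461, 0.537, 0.46, -0.536]
wrist_force: [0.4, -0.3, -0.2]
width: 0.0344
```

```bash
python3 - <<'E'
from h import *
incase(); im,dp,c=shot("wrist"); P=dpt(c,dp); knobs(im,P); save("w11.png",im)
a,_,_=shot("scene"); b,_,_=shot("side"); save("f12.png",np.vstack([cv2.resize(a,(400,300)),cv2.resize(b,(400,300))]))
E
```

```text
case xy [  4.6 -37.4] u 110.4 z 286.1 F [ 0.4 -0.3 -0.2] t 46.83
knob 1 n 904 z 0.1361 ctr [0.4445 0.1541] case [-97.  -44.8] size 35.9 14.2 wingdir 44.8 knob deg 127.4 rad 2.22
knob 2 n 907 z 0.1362 ctr [0.6376 0.1278] case [ 97.8 -44.6] size 35.4 14.4 wingdir 46.0 knob deg 126.2 rad 2.2
knob 3 n 1102 z 0.136 ctr [0.4565 0.243 ] case [-97.1  44.9] size 35.5 13.9 wingdir 46.2 knob deg 126.0 rad 2.2
knob 4 n 1158 z 0.1361 ctr [0.6501 0.2166] case [98.2 45.1] size 35.8 14.6 wingdir 46.7 knob deg 125.5 rad 2.19
```

View pics/w11.png

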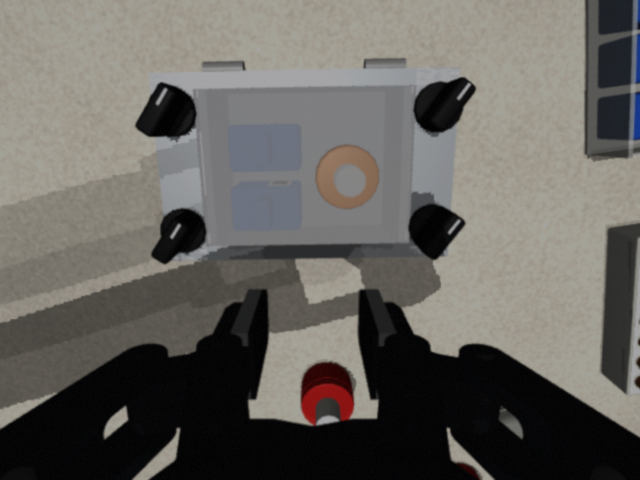

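View pics/f12.png

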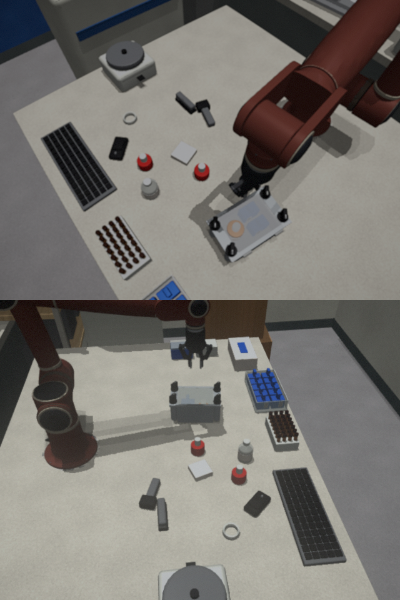

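All four knobs read 2.19–2.22 rad. The wings at (165,110), (445,105), (180,235) and (437,230) are parallel. The cover is shut and the bystanders stand as before. Handing in.

```bash
python3 -c "
from workcell import robot; print(robot.close_job(), robot.get_state()['t'])"
```

```text
the job is handed in; nothing more can be done
the job is handed in; nothing more can be done
```

The job is done and handed in at about 47 s of the 210 s. I found three goods on the bench, two blue cartridges and one amber jar. All three stand upright in the case, the cover is shut, and all four knobs are at their end stops.

- **Packing:** after each placing I looked again from the wrist camera. The cartridge tops in the case read 85 mm, as they should, and no loose blue or amber item was left on the bench. I did not see any item get knocked aside.
- **Cover:** I pushed it shut by its outer face until it met a hard stop at 98.4 mm (13 N). Its outer face should be at 98.5 mm.
- **Knobs:** I turned them only after the cover was shut. The last picture gives 2.22, 2.20, 2.20 and 2.19 rad for knobs 1 to 4, against a stop at 2.2. The spread is within my measuring error. I read a stop torque of 0.5 to 1.0 N m on each; knob 4 gave the lowest, so I turned it a further 2° but did not read the torque again.
- **Bystanders:** the red look-alikes, the stock tray and the other things look unmoved by eye in the final pictures. I did not measure their positions.

No check failed or disagreed.

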